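# Put the lid on the coffee cup

## Robot

A 6-joint arm with a two-finger parallel gripper is mounted at the origin on a cart in front of the work surface, level with it; the furniture and walls round the work are solid. World frame = base frame: x ahead of the robot, y to its left, z up, the work surface at z = 0. Lengths are in mm, angles in rad, forces in N, time in s.
With the tool pointing down it reaches from about 325 to 850 mm from the base axis. Payload 4.4 kg.
Tool frame: the origin (TCP) lies midway between the tips of the shut fingers; the grasp point (between the pads) lies 19 mm behind it; z points along the fingers, y is the line along which they close (so a half turn about z gives the same grasp; the last joint's range is limited). The gripper opens to 94 mm and grips with 3 to 60 N. Pads are 16 mm wide; open, the fingers measure 119 mm over their backs; the gripper's body (75 mm by 177 mm) begins 78 mm behind the grasp point.
Start: joints at [0.955, 0.207, 1.542, -0, 1.393, -0.15], TCP at [258.263, 513.738, 176.647] pointing down, gripper open.
Joint ranges: [-2.73, 2.73], [-0.86, 2.22], [0.23, 2.46], [-1.11, 4.25], [0.08, 2.63], [-2.82, 2.82]. Speed limits (rad/s): [2.79, 2.79, 3.14, 3.14, 3.14, 3.14].

## Interface

Orientations are given as [roll, pitch, yaw] about the fixed x, y, z axes, in that order (R = Rz(yaw) Ry(pitch) Rx(roll)).
In Python, from plant import robot, readout, vision, workorder gives the robot as it stands. Calls block until the motion is done:
- robot.move_pose(position, orientation): joint-space move of the TCP to a pose.
- robot.movel(position, rotation=None, vel=150, contact_N=None): straight line of the TCP; rotation=None keeps the orientation; vel is the mean speed in mm/s. With contact_N (N) it stops when the force on the tool has changed by that much, and returns True; else False.
- robot.movej(angles): joint-space move.
- robot.gripper_to(opening): opening from 0.0 (shut) to 1.0 (fully open); the grip force is fixed at half the most; returns when the fingers have stopped.
- robot.sleep(seconds).
- robot.solve_ik(position, orientation): joint angles nearest the present ones, or None.
- readout.get_obs(): the state.
- vision.grab_frame(name): name is "scene" or "top" or "wrist"; returns a dict with "image" (400x640x3 uint8, blue, green, red), "depth" (400x640 float32, mm along the optical axis (not along the pixel's ray), 0 where there is no reading), "K" (3x3 intrinsics, pixels), "world_to_cam" (4x4, takes a point from world to camera coordinates). Camera axes: x right, y up, looking along -z (the intrinsics and any distortion apply to the point x, -y, -z); pixel columns grow to the right and rows downward; lengths in mm; the calibration is good to about 2 mm. The wrist camera is an equidistant fisheye: a pixel r from the principal point sees the ray r / f radians off the axis. A picture is of the moment at which its call begins.
A pose or a line that the arm cannot do raises robot.MotionError and nothing moves.
- workorder.job_done(): hands the job in; it is judged then, once.
Trained networks look in the newest picture that a camera, given by its name, has taken for a name from the list of things; names that differ only in an ending like _2 or _b are one class to them, and where a whole thing is asked for, a point or a joint stands for the part that bears it (a point fixed in the world has none). Each returns a list of dicts, best first, with "p" (0 to 1); they miss things now and then, are a little off and sometimes report something else, mostly with a low value. They report only what shows in the picture. A call takes as long as a camera call. They do not tell look-alikes from the thing itself.
- vision.look_for(camera, name): "at" ([row, column] in pixels, amid what is visible of it).
- vision.trace(camera, name): "pixels" (400x640 bool, what is visible of it) and "at" ([row, column] in pixels, amid what is visible of it).
- vision.spot_point(camera, name): "at" ([row, column] in pixels: a listed point, or the origin of a listed thing).
The state is a dict: "time_s": time; "joint_pos": joint angles; "qd": joint speeds; "joint_torque": joint torques, N m; "tool_pos": TCP position; "tool_rot": TCP orientation; "wrist_force": force on the tool from outside, world axes, zero at the start; "wrist_torque": the same for the moment, N m; "gripper_width": opening from 0.0 (shut) to 1.0 (fully open); "grip_force": force on a finger pad.
Only numpy, scipy, OpenCV 4.12 (cv2) and the standard library are available. Lean on these libraries where they do the work, as an engineer would, in place of code of your own. Each camera call takes 0.05 s, during which the arm holds its last target. There are 200 camera calls.

## Task

Cover the coffee so that no ink gets into it: pick up the wooden lid by its knob and set it on the paper coffee cup, plug inside the rim, so that it sits fully seated, level and centred. Leave the coffee cup standing where it is, spill nothing, and leave the clear plastic rinse cup alone.

Things in the scene. Friction and masses are not known exactly. Their poses are not given: they have to be found in the camera images.
- cup_lid: Loose round lid, 60 g, right way up. Heights above its origin (centre of the plug's underside, z up): white plug 0 to 12 mm, tapering from 56 mm diameter under the disc to 44 mm at its foot; pale wooden disc 90 mm across, 12 to 17 mm; steel washer 28 mm across, to 19 mm; plain upright round wooden knob, 22 mm diameter, 19 to 46 mm. Yaw does not matter.
- coffee_cup: Loose cream paper cup of coffee, upright, 160 g, 83 mm high, 75 mm across the rim, 46 mm at the foot; the open mouth is about 66 mm wide inside. The lid's plug enters it with a few mm of play and the disc rests on the rim: the lid's origin is then 71 mm above the cup's. Origin: centre of its underside, z up. It may be the left or the right of the two cups.
- clear_cup: Loose transparent plastic rinse cup, a bystander (the nearer of two such cups), upright, 12 to 30 cm to one side of the coffee cup: 87 mm high, 79 mm across the rim. Origin: centre of its underside, z up. The lid would fit it too but does not belong there.
Things that resemble listed ones, but are neither listed nor needed, are in the scene too. What is shaped like the cup_lid but pink is not meant. What is shaped like the coffee_cup but red is not meant.

How it is judged (in metres and radians):
At the end, for the whole second after the job is handed in: The lid sits on the coffee cup the right way up with its plug inside the rim (its origin 64 to 76 mm above the cup's, within 12 mm of its axis), both level within 10 degrees and at rest, and the cup stands on the table within 40 mm of where it stood (z of cup_lid in the frame of coffee_cup between 0.064 and 0.076 m and horizontal distance between cup_lid and coffee_cup below 0.012 m and angle between the z axis of cup_lid and the z axis of coffee_cup, either way round below 0.17 rad and angle between each of cup_lid, coffee_cup's own z axis and vertical below 0.17 rad and height (world z) of coffee_cup below 0.01 m and distance of coffee_cup from where it was at the start of the episode below 0.04 m and linear speed of cup_lid below 0.02 m/s); the robot touches nothing.
It fails at once if the coffee cup is tipped by more than 20 degrees (spilt) (angle between coffee_cup's own z axis and vertical above 0.35 rad).
It fails at once if the clear rinse cup is shifted by more than 25 mm (distance of clear_cup from where it was at the start of the episode above 0.025 m).
It fails at once if the clear rinse cup is tipped by more than 20 degrees (angle between clear_cup's own z axis and vertical above 0.35 rad).
It also fails if it takes over 38 s, if anything falls off the work surface, if the arm or the gripper's body presses on something with over 40 N, if the wrist force passes 120 N, or if a joint passes its speed limit or range.

## Working session

There is one attempt and no reset: what is moved stays moved. The work goes in short steps, each a Python script; the robot and the scene stay as the last script left them, time stands still between calls to the robot, and variables do not carry over. Pictures are saved under pics/ and viewed, at most 10 in all, crops included, and the job is handed in when it is done.

```bash
mkdir -p pics; cat > h.py <<'E'
import numpy as np, cv2
from plant import robot, readout, vision, workorder
def world(f, r, c, d=None):
    """pixel (+depth along axis) -> world, pinhole cameras"""
    K=f["K"]; 
    if d is None: d=float(f["depth"][int(round(r)),int(round(c))])
    p=np.array([(c-K[0,2])/K[0,0]*d, -(r-K[1,2])/K[1,1]*d, -d, 1])
    return (np.linalg.inv(f["world_to_cam"])@p)[:3]
def cloud(f, mask):
    K=f["K"]; r,c=np.nonzero(mask&(f["depth"]>0)); d=f["depth"][r,c]
    p=np.stack([(c-K[0,2])/K[0,0]*d, -(r-K[1,2])/K[1,1]*d, -d, np.ones_like(d)])
    return (np.linalg.inv(f["world_to_cam"])@p)[:3].T
E
python3 - <<'E'
from h import *
ims=[]
for cam in ("top","scene"):
    f=vision.grab_frame(cam); cv2.imwrite(f"pics/{cam}0.png",f["image"])
    np.savez(f"{cam}0.npz",**f)
    for n in ("cup_lid","coffee_cup","clear_cup"):
        for t in vision.trace(cam,n):
            m=t["pixels"]; P=cloud(f,m); col=np.median(f["image"][m],0)
            if len(P): print(cam,n,round(t["p"],2),np.round(t["at"]),m.sum(),"bgr",col,"med",np.round(np.median(P,0)),"zmax",np.round(np.percentile(P[:,2],98)))
            else: print(cam,n,round(t["p"],2),np.round(t["at"]),m.sum(),col,"no depth")
print(readout.get_obs()["time_s"])
E
```

```text
top cup_lid 0.84 [154. 254.] 1509 bgr [118. 163. 192.] med [536.  54.  17.] zmax 47.0
top coffee_cup 0.7 [248. 352.] 1291 bgr [ 57.  68. 234.] med [ 345. -136.   56.] zmax 84.0
top coffee_cup 0.66 [181. 323.] 1249 bgr [27. 32. 39.] med [479. -81.  56.] zmax 84.0
top clear_cup 0.87 [154. 430.] 1419 bgr [104. 108. 109.] med [ 536. -295.   43.] zmax 88.0
scene cup_lid 0.68 [170. 277.] 504 bgr [188. 164. 227.] med [388.  92.  17.] zmax 45.0
scene cup_lid 0.58 [163. 329.] 371 bgr [124. 161. 185.] med [530.  53.  17.] zmax 82.0
scene coffee_cup 0.79 [184. 331.] 899 bgr [121. 133. 141.] med [470. -94.  59.] zmax 83.0
scene coffee_cup 0.74 [208. 295.] 1111 bgr [ 23.  25. 130.] med [ 341. -143.   58.] zmax 83.0
scene clear_cup 0.76 [221. 396.] 1374 bgr [116.5 117.  121. ] med [ 524. -288.   60.] zmax 87.0
0.4
```

View pics/top0.png

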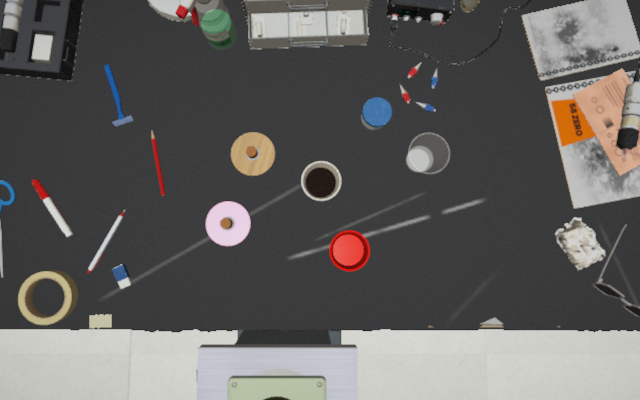

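View pics/scene0.png

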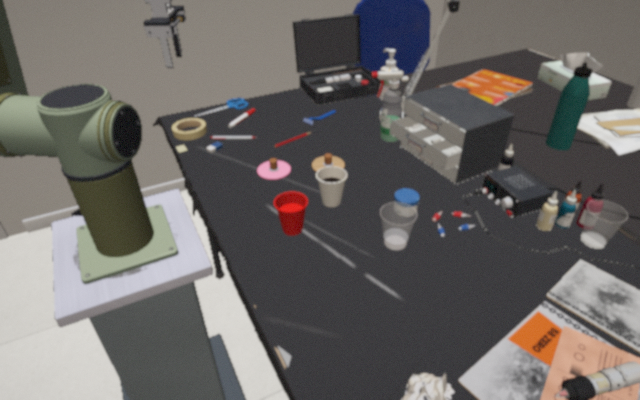

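The top picture has two lids: pale wood at about (154,254) and pink at (223,228). It also has two opaque cups: cream with dark coffee at (181,322) and red at (250,350). The wooden lid and the cream cup fit the description, and the clear cup is at (153,430). The crop below should confirm this.

```bash
python3 - <<'E'
from h import *
f=dict(np.load("top0.npz")); im=f["image"]
cv2.imwrite("pics/crop0.png",cv2.resize(im[110:280,195:465],None,fx=2.9,fy=2.9,interpolation=cv2.INTER_CUBIC))
M=np.zeros(im.shape[:2],bool)
def box(r,c,h=28):
    m=M.copy(); m[r-h:r+h,c-h:c+h]=1; return cloud(f,m)
def circ(P,lo,hi,name):
    Q=P[(P[:,2]>lo)&(P[:,2]<hi)][:,:2].astype(np.float32)
    (x,y),r=cv2.minEnclosingCircle(Q); print(name,len(Q),"enc",np.round([x,y,2*r],1),"mean",np.round(Q.mean(0),1))
P=box(154,254); circ(P,10,22,"disc"); circ(P,38,52,"knob")
P=box(181,322); circ(P,78,90,"cup rim")
P=box(154,430); circ(P,80,95,"clear rim")
P=box(223,228); circ(P,10,22,"pink disc"); circ(P,38,52,"pink knob")
P=box(250,350); circ(P,78,90,"red rim")
for n in("coffee_cup","cup_lid"):
    for s in vision.spot_point("top",n): print(n,s["p"],s["at"])
g=dict(np.load("scene0.npz"))
E
```

```text
disc 1406 enc [538.   55.4  90.2] mean [537.2  55.2]
knob 99 enc [537.4  55.7  22.1] mean [537.1  55.3]
cup rim 254 enc [476.4 -81.   74.9] mean [477.9 -81.7]
clear rim 255 enc [ 529.9 -283.5   79.3] mean [ 532.5 -289.9]
pink disc 1463 enc [396.8 102.7  90.1] mean [396.3 101.9]
pink knob 102 enc [396.6 102.1  21.5] mean [396.5 101.5]
red rim 263 enc [ 346.9 -134.4   75. ] mean [ 345.7 -135.4]
coffee_cup 0.86 [243.9, 346.3]
coffee_cup 0.56 [182.7, 320.2]
cup_lid 0.8 [153.3, 254.8]
cup_lid 0.77 [223.5, 224.3]
```

View pics/crop0.png

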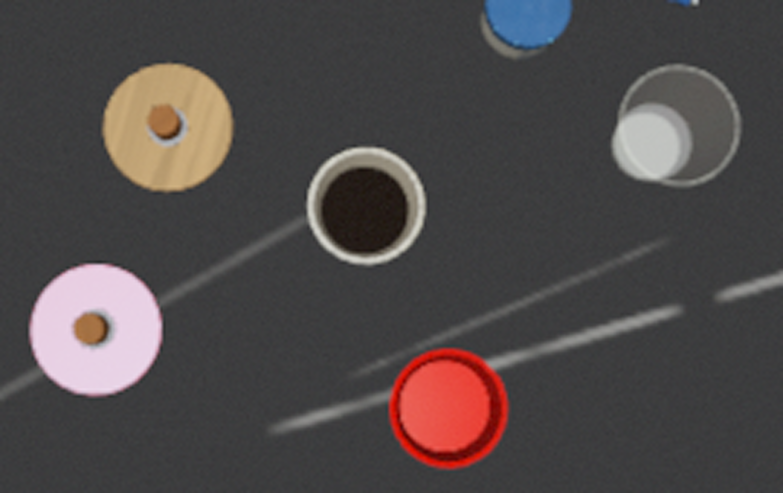

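The crop confirms it. The pale wood lid is at crop (165,125), which is world (537,55.5), and the cream cup holding coffee is at crop (366,205), which is world (476.5,−81). The pink lid and red cup are decoys. Next I'll pick up the lid.

```bash
python3 - <<'E'
from h import *
o=readout.get_obs(); print(np.round(o["tool_rot"],3))
rot0=np.array(o["tool_rot"]); L=np.array([537.3,55.5]); C=np.array([476.5,-81.])
best=None
for yaw in np.arange(-3.14,3.14,0.15):
    q=[robot.solve_ik([*p,z],[rot0[0],rot0[1],yaw]) for p,z in ((L,22),(C,170))]
    if any(x is None for x in q): continue
    s=max(abs(x[5]) for x in q)
    if best is None or s<best[0]: best=(s,yaw)
print(best); R=[rot0[0],rot0[1],best[1]]
robot.move_pose([*L,120],R)
robot.gripper_to(0.6)
print("contact",robot.movel([*L,23],vel=80,contact_N=8))
robot.gripper_to(0.0)
o=readout.get_obs(); print(o["tool_pos"],o["gripper_width"],o["grip_force"])
robot.movel([*L,170],vel=120)
o=readout.get_obs(); print(o["time_s"],o["tool_pos"],o["gripper_width"],o["grip_force"],o["wrist_force"])
np.save("R.npy",R)
f=vision.grab_frame("wrist"); cv2.imwrite("pics/w1.png",f["image"])
f=vision.grab_frame("scene"); cv2.imwrite("pics/s1.png",f["image"][80:280,200:480].repeat(2,0).repeat(2,1))
E
```

```text
[-3.141 -0.     2.676]
(np.float64(0.1534262953963581), np.float64(1.3599999999999972))
contact False
[537.29749807  55.50085854  22.9802512 ] 0.002249480371442063 0.0
6.8917 [536.51504351  55.53003527 168.91899001] 0.0008285751865040003 0.0 [-0.89674794  0.19286773 -0.15348835]
```

View pics/s1.png

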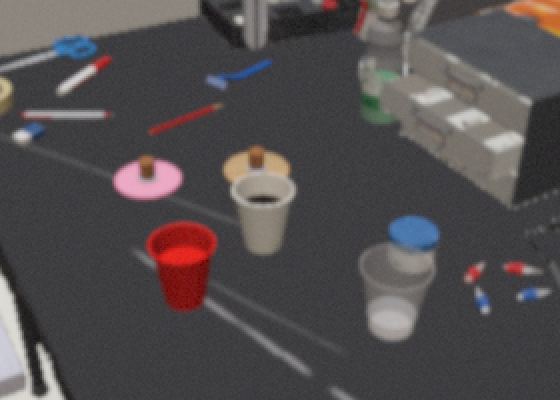

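The gripper shut fully without the knob, and the lid still stands on the table around crop (257,165). I'll check the wrist view and measure again.

```bash
python3 - <<'E'
from h import *
f=vision.grab_frame("top"); im=f["image"]; cv2.imwrite("pics/top1.png",im)
print(readout.get_obs()["gripper_width"])
g=dict(np.load("top0.npz")); print("calib changed", np.abs(f["world_to_cam"]-g["world_to_cam"]).max()); print(np.round(f["world_to_cam"],3).tolist(), f["K"].tolist())
s=vision.grab_frame("scene")
for t in vision.trace("scene","cup_lid"):
    P=cloud(s,t["pixels"]); k=P[(P[:,2]>30)&(P[:,2]<55)]; d=P[(P[:,2]>10)&(P[:,2]<22)]
    print(t["at"],"knob",np.round(k.mean(0),1),len(k),"disc",np.round((d.min(0)+d.max(0))/2,1))
w=vision.grab_frame("wrist"); print(w["K"].tolist(),np.round(w["world_to_cam"],3).tolist())
for t in vision.spot_point("wrist","cup_lid"): print(t)
cv2.imwrite("pics/both.png",np.vstack([w["image"][:, :],])) 
E
```

```text
0.0048619002332347455
calib changed 0.0
[[0.006, -1.0, 0.019, -73.683], [0.996, 0.008, 0.086, -456.893], [-0.086, 0.019, 0.996, -845.771], [0.0, 0.0, 0.0, 1.0]] [[431.2342322781104, 0.0, 313.96634253512724], [0.0, 431.2342322781104, 192.87726363949434], [0.0, 0.0, 1.0]]
[168.2, 275.8] knob [390.3  95.7  40.1] 65 disc [391.3  99.7  16.7]
[163.8, 326.0] knob [531.6  49.3  40.4] 60 disc [534.1  59.7  16.8]
[[309.70691628693146, 0.0, 319.3214437356284], [0.0, 309.70691628693146, 198.1192262390114], [0.0, 0.0, 1.0]] [[0.978, -0.208, -0.001, -514.974], [0.202, 0.947, -0.25, -135.748], [0.053, 0.244, 0.968, -426.118], [0.0, 0.0, 0.0, 1.0]]
{'at': [181.0, 320.6], 'p': 0.9}
{'at': [166.2, 205.0], 'p': 0.59}
```

View pics/w1.png

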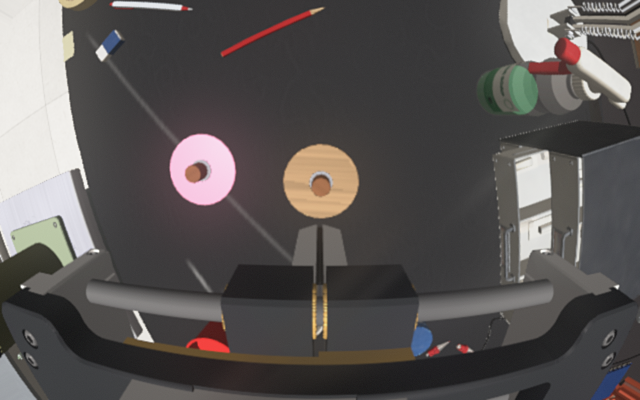

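View pics/top1.png

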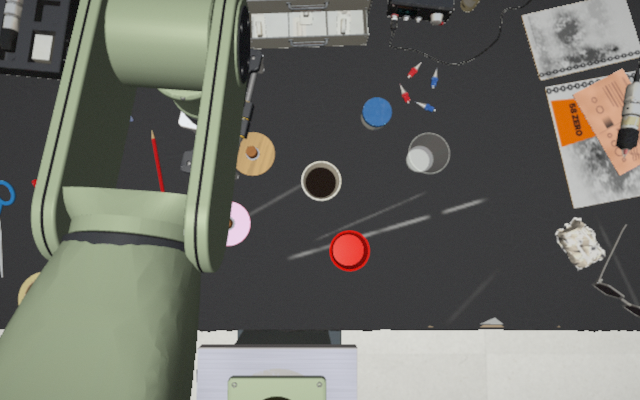

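The wrist view shows the lid at (181,321) with the shut fingertips at (235,320). In the top view the lid is where it was, at (154,255). I'll check the wrist geometry against the tool pose.

```bash
python3 - <<'E'
from h import *
from scipy.spatial.transform import Rotation as Ro
w=vision.grab_frame("wrist"); o=readout.get_obs(); K=w["K"]; T=np.array(w["world_to_cam"]); Ti=np.linalg.inv(T)
print("tool",o["tool_pos"],o["tool_rot"],"cam",Ti[:3,3],"wdepth lid",w["depth"][165,321], w["depth"][185,321])
def ray(r,c):
    v=np.array([c-K[0,2],r-K[1,2]]); n=np.linalg.norm(v); th=n/K[0,0]
    d=np.array([v[0]/n*np.sin(th),-v[1]/n*np.sin(th),-np.cos(th)]); return Ti[:3,:3]@d
def atz(r,c,z):
    d=ray(r,c); p=Ti[:3,3]; return p+d*(z-p[2])/d[2]
print("disc centre",atz(181,321,17),"knob top",atz(185,321,46))
def proj(p):
    q=T@[*p,1]; v=np.array([q[0],-q[1],-q[2]]); n=np.hypot(*v[:2]); th=np.arctan2(n,v[2]); return (v[1]/n*th*K[0,0]+K[1,2], v[0]/n*th*K[0,0]+K[0,2])
print("tcp px(row,col)",proj(o["tool_pos"]))
g=np.load("top0.npz"); q=g["world_to_cam"]@[*o["tool_pos"],1]; k=g["K"]
print("tcp in top (row,col)",k[1,1]*-q[1]/-q[2]+k[1,2], k[0,0]*q[0]/-q[2]+k[0,2])
E
```

```text
tool [537.19059613  55.48760542 169.76428768] [-3.14107577e+00  3.38059309e-05  1.35995518e+00] cam [553.64530641 125.35900725 378.52254492] wdepth lid 361.7587 338.72873
disc centre [540.44446306  54.25627911  17.        ] knob top [540.57520409  55.5788617   46.        ]
tcp px(row,col) (np.float64(222.4247453236679), np.float64(317.2437887622006))
tcp in top (row,col) 137.13007935800096 240.73032819766124
```

By these numbers the tool was over the knob within 3 mm, so the miss isn't explained. I'll repeat it in steps, logging the width and wrist pictures.

```bash
python3 - <<'E'
from h import *
L=[539,55.3]; ims=[]
def snap(tag):
    o=readout.get_obs(); print(tag,round(o["time_s"],2),np.round(o["tool_pos"],1),"w",round(o["gripper_width"],3),"F",np.round(o["grip_force"],1),np.round(o["wrist_force"],1))
    ims.append(cv2.resize(vision.grab_frame("wrist")["image"][100:400,120:520],None,fx=1,fy=1))
robot.gripper_to(0.6); snap("open")
print(robot.movel([*L,23],vel=120,contact_N=8)); snap("down")
robot.gripper_to(0.3); snap("0.3")
robot.gripper_to(0.0); snap("0.0")
cv2.imwrite("pics/mos.png",np.vstack([np.hstack(ims[:2]),np.hstack(ims[2:])]))
E
```

```text
open 8.27 [537.3  55.5 170. ] w 0.6 F 0.0 [-1.2 -0.5 -0.5]
False
down 9.69 [540.   55.3  23.9] w 0.6 F 0.0 [0.4 0.  0.3]
0.3 10.38 [539.   55.3  23. ] w 0.301 F 0.0 [-0.3  0.3  0.3]
0.0 11.03 [539.   55.3  23. ] w 0.003 F 0.0 [-0.1  0.1  0.5]
```

View pics/mos.png

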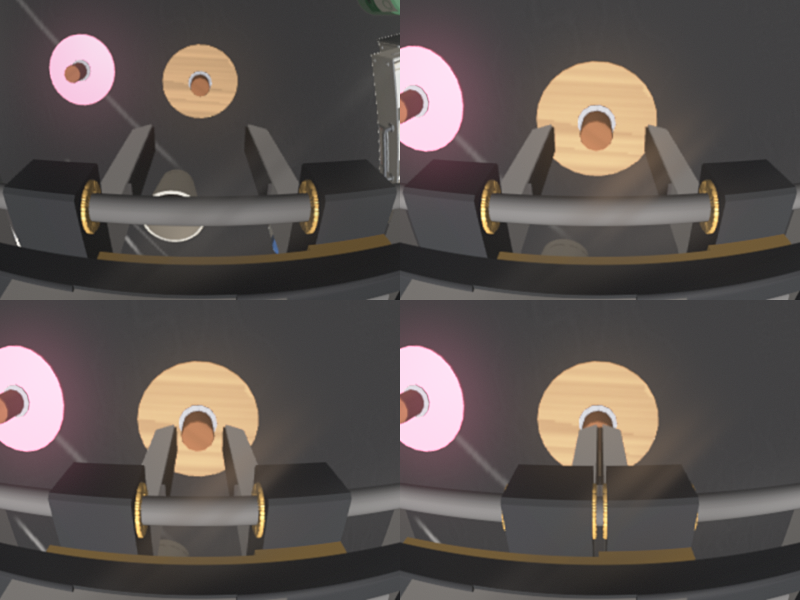

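The closed tips hide the lower half of the knob, so they are closer to the camera than it is and not around it. The wrist depth will give tip and knob positions in the same picture.

```bash
cat >> h.py <<'E'
def wcloud(w):
    """wrist fisheye: HxWx3 world points (nan where no depth)"""
    K=w["K"]; r,c=np.mgrid[:400,:640]; x=c-K[0,2]; y=r-K[1,2]; n=np.hypot(x,y)+1e-9; t=np.tan(np.minimum(n/K[0,0],1.5))
    d=np.where(w["depth"]>0,w["depth"],np.nan); P=np.stack([x/n*t*d,-y/n*t*d,-d,np.ones_like(d)],-1)
    return (P@np.linalg.inv(w["world_to_cam"]).T)[...,:3]
E
python3 - <<'E'
from h import *
w=vision.grab_frame("wrist"); P=wcloud(w); cv2.imwrite("pics/w3.png",w["image"])
print("t",readout.get_obs()["time_s"])
for r in range(165,300,6): print(r,np.round(w["depth"][r,314]),np.round(P[r,314]), w["image"][r,314])
Q=P.reshape(-1,3); m=(abs(Q[:,0]-539)<60)&(abs(Q[:,1]-55)<60)
k=Q[m&(Q[:,2]>10)&(Q[:,2]<20)]; print("disc",np.round((np.nanpercentile(k,1,0)+np.nanpercentile(k,99,0))/2,1),np.nanpercentile(k,1,0),np.nanpercentile(k,99,0))
s=vision.grab_frame("scene"); cv2.imwrite("pics/s3.png",cv2.resize(s["image"][90:220,240:420],None,fx=4,fy=4,interpolation=cv2.INTER_CUBIC))
E
```

```text
t 11.125
165 216.0 [545.  95.  17.] [148 196 231]
171 217.0 [544.  91.  17.] [144 190 228]
177 217.0 [543.  87.  18.] [151 199 234]
183 219.0 [543.  83.  18.] [143 190 227]
189 219.0 [542.  78.  18.] [144 191 228]
195 220.0 [541.  74.  18.] [141 187 225]
201 222.0 [540.  70.  18.] [147 194 230]
207 221.0 [539.  66.  20.] [227 223 222]
213 213.0 [539.  64.  28.] [ 57  79 110]
219 201.0 [539.  64.  40.] [ 61  84 116]
225 187.0 [539.  65.  54.] [114 129 154]
231 178.0 [539.  64.  64.] [122 128 137]
237 170.0 [539.  64.  73.] [121 129 136]
243 160.0 [540.  64.  83.] [121 128 136]
249 152.0 [540.  65.  91.] [122 129 136]
255 144.0 [540.  65.  99.] [121 128 135]
261 141.0 [540.  64. 103.] [119 125 132]
267 135.0 [540.  64. 109.] [113 119 124]
273 129.0 [540.  64. 115.] [111 116 122]
279 123.0 [540.  64. 121.] [108 114 120]
285 76.0 [546.  86. 163.] [53 80 99]
291 75.0 [546.  85. 165.] [ 85 143 179]
297 72.0 [546.  85. 168.] [ 94 155 195]
disc [539.1  58.3  17.9] [496.85496222  19.89096434  16.12884781] [581.2871021   96.61125077  19.62439429]
```

View pics/s3.png

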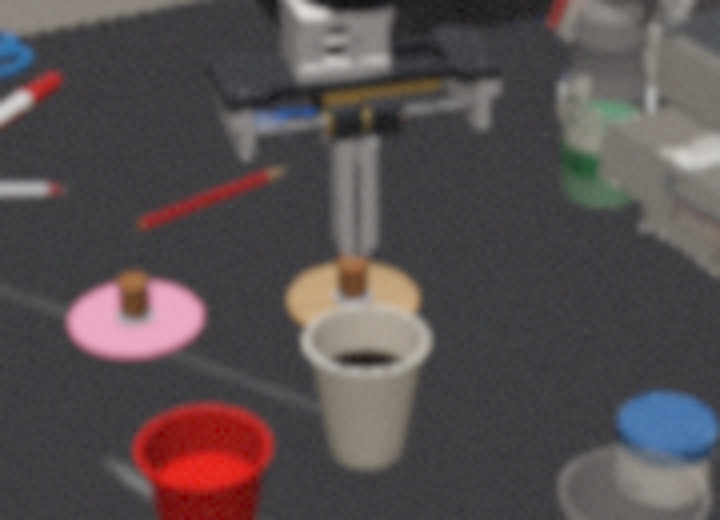

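The scene view shows the shut fingertips just above the knob's top at crop (352,258), and the wrist depth puts them at z ≈ 50 while the TCP reads 23. The real fingers therefore end about 27 mm above the reported TCP. I'll descend by touch onto the disc, back off 3 mm and grip.

```bash
python3 - <<'E'
from h import *
L=[539,54.5]
def st(tag):
    o=readout.get_obs(); print(tag,round(o["time_s"],2),np.round(o["tool_pos"],1),"w",round(o["gripper_width"],3),"F",np.round(o["grip_force"],1),np.round(o["wrist_force"],1)); return o
robot.gripper_to(0.6)
print(robot.movel([*L,-13],vel=40,contact_N=4)); z=st("touch")["tool_pos"][2]
robot.movel([*L,z+3],vel=40)
robot.gripper_to(0.0); o=st("closed")
if o["gripper_width"]>0.15:
    robot.movel([*L,z+3+120],vel=150); st("lifted")
    w=vision.grab_frame("wrist"); np.savez("w4.npz",**w); cv2.imwrite("pics/w4.png",w["image"])
    P=wcloud(w).reshape(-1,3); zg=z+3
    m=(abs(P[:,0]-539)<55)&(abs(P[:,1]-55)<55)&(P[:,2]>80)&(P[:,2]<150)
    print(np.histogram(P[m][:,2],bins=np.arange(80,152,4)))
E
```

```text
True
touch 12.96 [538.3  54.6 -11.5] w 0.599 F 2.3 [-0.7  0.4  4. ]
closed 13.85 [538.8  54.5  -8.6] w 0.227 F 30.0 [-0.3  0.2 -0.6]
lifted 14.8 [538.   54.5 110.4] w 0.226 F 30.0 [-0.2 -0.8 -1.4]
(array([   0,    0,    0,    0,    0,    0,    0,    0,    0,    0,    0,
          0,    0,  907, 8269,  121,  136]), array([ 80,  84,  88,  92,  96, 100, 104, 108, 112, 116, 120, 124, 128,
       132, 136, 140, 144, 148]))
```

The lid is gripped (opening 0.227 ≈ 21 mm, 30 N) and lifted, with its disc at z ≈ 137 as expected. I'll check it is centred and level, carry it to the cup and lower it by touch.

```bash
python3 - <<'E'
from h import *
w=dict(np.load("w4.npz")); P=wcloud(w).reshape(-1,3)
P=P[(abs(P[:,0]-539)<60)&(abs(P[:,1]-55)<60)&(P[:,2]>131)&(P[:,2]<142)]
(cx,cy),r=cv2.minEnclosingCircle(P[:,:2].astype(np.float32)); A=np.c_[P[:,:2]-P[:,:2].mean(0),np.ones(len(P))]
co=np.linalg.lstsq(A,P[:,2],rcond=None)[0]; print("disc",cx,cy,2*r,"slope",co[:2])
off=np.array([0,np.clip(cy-54.5,-2,2) if 86<2*r<95 else 1.0]); C=np.array([476.5,-81.])-off; print("target",C)
robot.movel([*C,112],vel=130)
robot.movel([*C,76],vel=80)
print(robot.movel([*C,58],vel=25,contact_N=5))
o=readout.get_obs(); print(o["time_s"],np.round(o["tool_pos"],1),np.round(o["wrist_force"],1),o["gripper_width"])
s=vision.grab_frame("scene"); cv2.imwrite("pics/s5.png",cv2.resize(s["image"][90:220,240:420],None,fx=4,fy=4,interpolation=cv2.INTER_CUBIC))
E
```

```text
disc 539.48828125 53.416080474853516 90.18095397949219 slope [-0.0045445  -0.00083014]
target [476.5        -79.91608047]
True
17.3083 [476.6 -80.   62.1] [-0.8  0.5  2.9] 0.22657697177290217
```

View pics/s5.png

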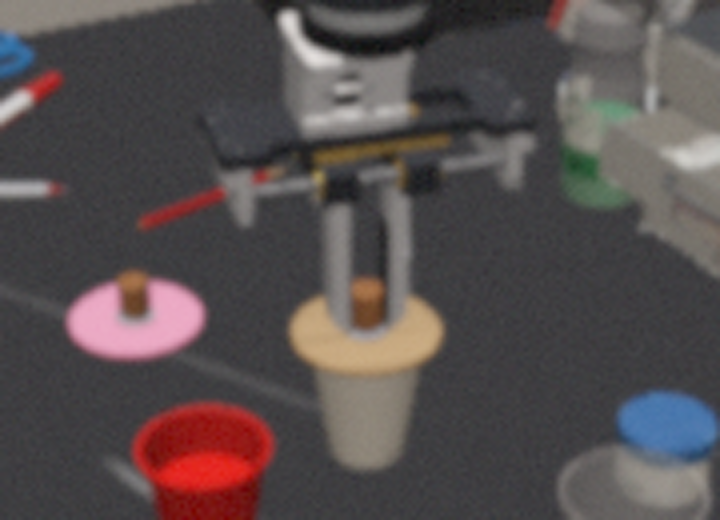

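The lid sits on the cream cup's rim at crop (367,330), and contact came at z = 62.1 against 62.4 expected. I'll release, retreat and verify.

```bash
python3 - <<'E'
from h import *
p=readout.get_obs()["tool_pos"]
robot.gripper_to(0.55); robot.movel([p[0],p[1],150],vel=100)
robot.move_pose([400,250,200],readout.get_obs()["tool_rot"])
f=vision.grab_frame("top"); M=np.zeros((400,640),bool); M[145:220,285:360]=1; P=cloud(f,M)
for lo,hi,n in((80,95,"disc"),(108,125,"knob")):
    Q=P[(P[:,2]>lo)&(P[:,2]<hi)]; (x,y),r=cv2.minEnclosingCircle(Q[:,:2].astype(np.float32))
    co=np.linalg.lstsq(np.c_[Q[:,:2]-Q[:,:2].mean(0),np.ones(len(Q))],Q[:,2],rcond=None)[0]
    print(n,len(Q),np.round([x,y,2*r],1),"slope,z",np.round(co,3))
s=vision.grab_frame("scene")
for t in vision.trace("scene","coffee_cup"): print("cup",np.round(t["at"],1),t["p"])
o=readout.get_obs(); print(o["time_s"],o["tool_pos"])
cv2.imwrite("pics/s6.png",cv2.resize(s["image"][90:260,240:440],None,fx=3.5,fy=3.5,interpolation=cv2.INTER_CUBIC))
E
```

```text
disc 1679 [477.  -79.2  89.7] slope,z [-3.0000e-03 -0.0000e+00  8.7995e+01]
knob 117 [476.9 -79.1  21.7] slope,z [ 5.30000e-02 -5.00000e-02  1.16338e+02]
cup [209.5 289.7] 0.86
cup [192.  332.4] 0.61
20.4917 [400.47208941 249.0010807  199.66937756]
```

View pics/s6.png

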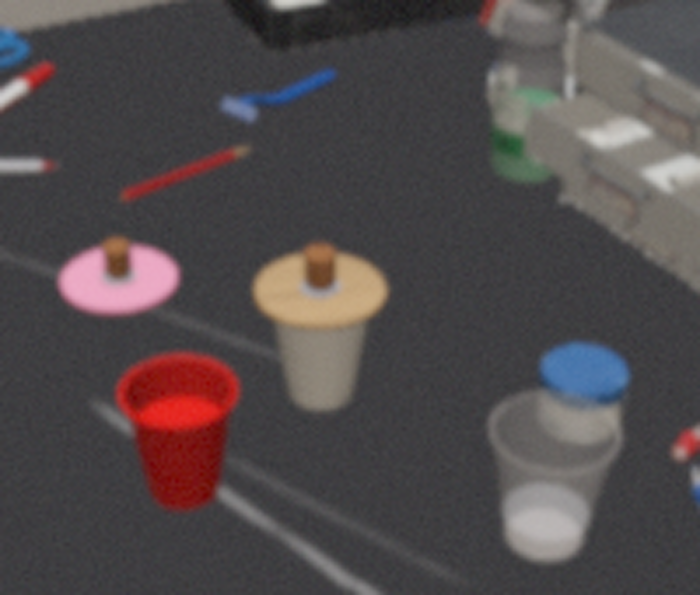

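The picture shows the wooden lid flat on the cream cup at crop (320,290), with the cup upright and the clear cup untouched. The disc top is at z = 88 as expected, level, and about 2 mm from the cup's axis. I'll hand in.

```bash
python3 -c "
from h import *
print(workorder.job_done())"
```

```text
the job is handed in; nothing more can be done
None
```

The job is handed in at about 20 s, result not reported: the wooden lid sits level on the coffee cup, about 2 mm off centre, after two empty grasps because the fingers end about 28 mm short of the reported TCP.

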